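# Slide the sharpening stone into its bench holder

## Robot

A 6-joint arm with a two-finger parallel gripper is mounted at the origin on a cart in front of the work surface, level with it; the furniture and walls round the work are solid. World frame = base frame: x ahead of the robot, y to its left, z up, the work surface at z = 0. Lengths are in mm, angles in rad, forces in N, time in s.
With the tool pointing down it reaches from about 275 to 750 mm from the base axis. Payload 10.2 kg.
Tool frame: the origin (TCP) lies between the finger pads; the fingertips stand 22 mm ahead of it and the grasp point (between the pads) lies 3 mm ahead of it (manip.tip_extent is the distance from the TCP to the fingertips, in mm); z points along the fingers, y is the line along which they close (so a half turn about z gives the same grasp; the last joint's range is limited). The gripper opens to 88 mm and grips with 3 to 60 N. Pads are 18 mm wide; open, the fingers measure 123 mm over their backs; the gripper's body (75 mm by 187 mm) begins 45 mm behind the grasp point.
Start: joints at [1.121, 0.313, 1.498, -0, 1.331, -0.223], TCP at [118.064, 511.558, 227.22] pointing down, gripper open.
Joint ranges: [-2.94, 2.94], [-0.97, 2.17], [0.19, 2.56], [-1.23, 4.37], [0.02, 3.11], [-2.88, 2.88]. Speed limits (rad/s): [2.39, 2.39, 3.01, 3.14, 3.14, 3.14].

## Interface

Orientations are given as a rotation vector (axis times angle).
In Python, from cell import manip gives the robot as it stands.
- The arm moves only by the tool jog_arm, never from a script. Its argument "moves" is a list of rows, each a list of 5 numbers: the finger opening in mm, from 0 to 88.1, then the shift along the tool's x, y, z in units of 25 mm (1.0 is 25 mm), then the turn about the tool's z in units of 5 degrees (1.0 is 5 degrees). A call has 1 to 20 rows; each row shifts and turns the commanded pose from where the row before left it, along the tool's axes as they then stand; what a row does not reach is not made up. A row lasts 1/12 s, in which the tool goes at most 41.7 mm and 7.16 degrees, less where a joint would pass 70% of its speed; a pose out of reach is approached as far as the arm can. A call is refused whole if a number of a shift passes 1 or a number of a turn 1, either way. A call with a gripper value outside its range is refused whole. The fingers move at their own pace and stop on an object; "force" is the grip in N (left out, the last holds). Time passes only in rows, so rows that do not move let the fingers close. It gives the time, the measured TCP pose, the force, the opening and the grip force at its end, in the units of the state.
- manip.get_state(): the state, without advancing time (a new reading comes with each control period).
- manip.get_image(name): name is "side" or "top"; returns a dict with "color" (420x560x3 uint8, red, green, blue), "fx", "fy", "cx", "cy" (pixels), "R" (3x3) and "t" (3): a world point X has camera coordinates R X + t. Camera axes: x right, y down, z forward; pixel columns grow to the right and rows downward; lengths in mm; the calibration is good to about 2 mm. A picture is of the moment at which its call begins. There is no depth.
- manip.sign_off(): hands the job in; it is judged then, once.
The state is a dict: "t": time; "joint_pos": joint angles; "qvel": joint speeds; "joint_torque": joint torques, N m; "eef_pos": TCP position; "tool_rot": TCP orientation; "contact_force": force on the tool from outside, world axes, zero at the start; "moment": the same for the moment, N m; "grip_width": finger opening in mm; "gripper_force": force on a finger pad.
Only numpy, scipy, OpenCV 4.12 (cv2) and the standard library are available. Lean on these libraries where they do the work, as an engineer would, in place of code of your own. Each camera call takes 0.05 s, during which the arm holds its last target. There are 200 camera calls.

## Task

Take the sharpening stone and lay it flat between the rails on the long run-in end of the wooden stone holder, then slide it along between the rails, without lifting it over or lowering it in from above, until it drops into the shallow recess, and leave it lying flat and fully home there. Be gentle while sliding and seating it, never pushing the stone against the holder with more than 40 N, and leave the pine block and the steel angle offcut where they are.

Things in the scene. Friction and masses are not known exactly. Their poses are not given: they have to be found in the camera images.
- stone: The sharpening stone, a loose rectangular grey stone of two bonded layers (the lower one rough), 120 x 48 x 25 mm (x, y, z), 0.25 to 0.5 kg. Origin: centre of its underside; x along its length, z up. Either end may go first; the same face stays up. It starts on the bench in one of three places behind the holder (the offcuts lie in the other two). Grip it across its 48 mm width near the top.
- holder: The stone holder, a wooden board 402 x 90 mm fixed to the bench. Origin on the bench near its middle; x along it, from the run-in end (x = -215 mm) to the far end (+187 mm). Two rails along its length, inner faces at y = -27 and +27 mm, 18 mm wide, top at z = 19 mm. Between them dark packing, top z = 15 mm, with a gap: the recess, 123.5 mm long, floor at z = 10 mm, square edges.
- run_in (a point): Point on top of the run-in packing, holder x = -100 mm, z = 15 mm, axes as the holder's: where the middle of the stone may be laid, its length along the board. The run-in packing always covers holder x = -160 to -32 mm. Slid on toward +x (a few N), the stone first dips its nose into the recess, then its tail drops off the packing's edge.
- recess (a point): Middle of the stretch, on the recess floor (z = 10 mm, holder x = +55 mm), in which the recess lies: its middle is anywhere within 25 mm of this point along x. The packing is fixed; its place differs each time, not measured: feel (or see) it. The far edge is a rigid stop where the force rises quickly. Its own weight seats the stone (top at z = 35 mm).
- pine_block: A bystander: pine offcut 66 x 116 x 30 mm, origin at the centre of its underside, long axis y.
- steel_angle: A bystander: rusty offcut of angle iron 43 x 152 x 30 mm, origin at the centre of its underside, long axis y.

How it is judged:
By the outcome, as a careful person would: the job done as asked, in the order asked, and still so for the second after the job is handed in, with the robot touching nothing.
It also fails if it takes over 59 s, if anything falls off the work surface, if the arm or the gripper's body presses on something with over 40 N, if the wrist force passes 120 N, or if a joint passes its speed limit or range.

## Working session

There is one attempt and no reset: what is moved stays moved. The work goes in short steps, Python scripts to look and compute and a tool call to move; the robot and the scene stay as the last step left them, time stands still between calls to the robot, and variables do not carry over. Pictures are saved under pics/ and viewed, at most 10 in all, crops included, and the job is handed in when it is done.

Besides the shell and the picture viewer there is one more tool, called as name(argument=value, ...), one argument or row to a line, values as JSON. jog_arm: Moves the arm, as the interface text tells. Its arguments: {"type":"object","properties":{"moves":{"type":"array"},"force":{"type":"number"}},"required":["moves"]}

```bash
mkdir -p pics
cat > h.py <<'E'
import numpy as np, cv2
from cell import manip
def cam(n):
    d=manip.get_image(n); return d
def px2w(d,u,v,z):
    R=np.array(d["R"]);t=np.array(d["t"])
    c=-R.T@t; r=R.T@np.array([(u-d["cx"])/d["fx"],(v-d["cy"])/d["fy"],1])
    return c+r*(z-c[2])/r[2]
def w2px(d,X):
    p=np.array(d["R"])@np.array(X,float)+np.array(d["t"]); return d["fx"]*p[0]/p[2]+d["cx"],d["fy"]*p[1]/p[2]+d["cy"]
E
python3 - <<'E'
from h import *
import pickle
D={}
for n in("top","side"):
    d=cam(n);D[n]=d;cv2.imwrite(f"pics/{n}0.png",cv2.cvtColor(d["color"],cv2.COLOR_RGB2BGR))
    R=np.array(d["R"]);print(n,-R.T@np.array(d["t"]),R[2],d["fx"])
pickle.dump(D,open("d0.pkl","wb"))
s=manip.get_state();print(s)
E
```

```text
top [ 4.96774178e+02 -2.26531081e-01  8.82106403e+02] [ 0.04872376  0.00284561 -0.99880824] 410.0603859598366
side [551.04119399 732.96016466 702.46327181] [ 0.00830942 -0.73983739 -0.67273441] 467.99925456612465
{'t': 0.1, 'joint_pos': array([ 1.12061825e+00,  3.13370113e-01,  1.49835400e+00, -8.20173031e-06,
        1.33099124e+00, -2.23385284e-01]), 'qvel': array([-0.00068216, -0.00183722, -0.00379902, -0.00012063, -0.00061368,
        0.00184475]), 'joint_torque': array([ 3.25993824e-03, -4.02811074e+01, -2.52641344e+01,  6.95259240e-02,
        3.42873239e-02, -4.27226382e-05]), 'eef_pos': array([117.95165199, 511.34173031, 226.73322842]), 'tool_rot': array([-3.55438074e-01, -3.12105458e+00,  1.66840801e-03]), 'contact_force': array([ 0.01419043, -1.0024376 , -0.19463359]), 'moment': array([-0.03902328,  0.01953854,  0.02016719]), 'gripper_force': 0.0, 'grip_width': 88.3511176677372}
```

View pics/top0.png

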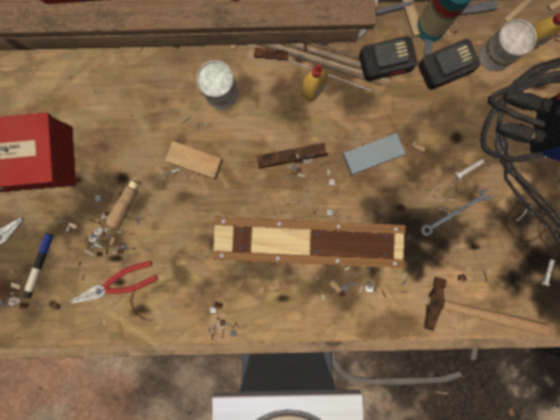

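View pics/side0.png

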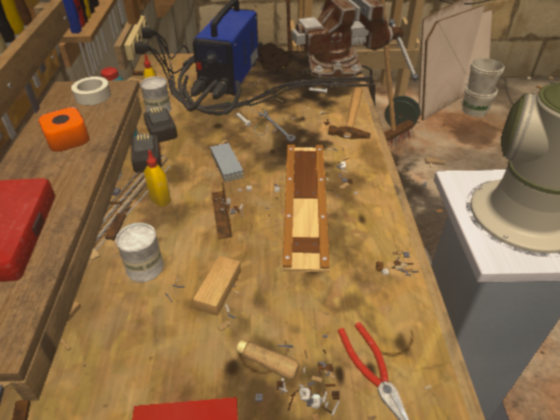

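The top view shows the grey stone at about (374,153), the steel angle at (291,156) and the pine block at (193,159). The holder spans columns 213–405. Its dark run-in packing covers columns 311–395, on the right (-y) side, and the pale recess covers 251–311. The side view agrees with this.

Run:
```python
from h import *
import pickle
D=pickle.load(open("d0.pkl","rb"))
d=D["top"];im=d["color"]
c=cv2.resize(im[125:275,205:415],None,fx=3.8,fy=3.8,interpolation=cv2.INTER_CUBIC);cv2.imwrite("pics/crop0.png",cv2.cvtColor(c,cv2.COLOR_RGB2BGR))
i=im.astype(int)
m=((i[...,2]-i[...,0]>-5)&(i.sum(2)>200)).astype(np.uint8);m[:, :335]=0;m[:,412:]=0;m[:125]=0;m[180:]=0
n,l,st,ce=cv2.connectedComponentsWithStats(m);k=1+np.argmax(st[1:,4])
r=cv2.minAreaRect(np.argwhere(l==k)[:,::-1].astype(np.float32));b=cv2.boxPoints(r);print(r,st[k])
W=np.array([px2w(d,*p,22) for p in b]);print(W,W.mean(0),[np.linalg.norm(W[j]-W[j-1]) for j in range(4)])
for row in(236,240,244,248):
  print(row,i[row,225:410].sum(1).tolist())
for col in (240,330,380):print(col,i[212:270,col].tolist())
```

```text
((373.7808532714844, 153.58216857910156), (21.301488876342773, 55.8286247253418), 69.44395446777344) [ 345  135   59   38 1162]
[[ 655.74303237 -131.03294161   22.        ]
 [ 695.21879413 -242.76422688   22.        ]
 [ 652.34991149 -257.09392811   22.        ]
 [ 613.04992268 -145.60981013   22.        ]] [ 654.09041517 -194.12522668   22.        ] [np.float64(45.11304369084488), np.float64(118.49985601309594), np.float64(45.20045836742965), np.float64(118.20828094036281)]
236 [517, 515, 517, 523, 520, 523, 493, 414, 302, 220, 197, 192, 195, 204, 204, 201, 196, 197, 197, 190, 187, 185, 190, 198, 204, 263, 361, 471, 535, 547, 552, 556, 554, 555, 555, 553, 556, 559, 557, 559, 557, 559, 562, 563, 560, 563, 565, 568, 561, 563, 563, 563, 558, 563, 563, 562, 566, 566, 565, 560, 564, 562, 564, 555, 553, 551, 549, 543, 533, 526, 528, 525, 518, 518, 519, 519, 521, 519, 522, 526, 521, 524, 525, 501, 448, 347, 245, 188, 181, 187, 181, 189, 190, 194, 191, 188, 185, 191, 193, 190, 183, 184, 188, 185, 178, 187, 188, 181, 185, 183, 183, 187, 183, 186, 184, 176, 184, 181, 184, 182, 181, 181, 182, 
[... 4987 characters left out ...]
, [80, 64, 44], [95, 71, 49], [119, 85, 55], [138, 97, 62], [141, 99, 62], [136, 96, 58], [136, 96, 60], [139, 100, 64], [141, 100, 63], [138, 98, 62], [121, 83, 53], [102, 68, 46], [93, 59, 41], [92, 58, 42], [91, 58, 42], [89, 58, 39], [86, 54, 37], [85, 52, 35], [88, 55, 39], [90, 56, 39], [93, 58, 41], [91, 56, 39], [92, 59, 40], [94, 58, 41], [91, 57, 40], [90, 55, 39], [91, 55, 39], [88, 55, 36], [90, 57, 39], [89, 55, 38], [88, 56, 39], [86, 53, 36], [90, 56, 39], [91, 55, 37], [98, 61, 40], [112, 74, 50], [131, 87, 57], [140, 96, 59], [143, 100, 63], [139, 100, 62], [138, 98, 63], [136, 96, 60], [140, 99, 63], [141, 99, 63], [138, 99, 64], [134, 99, 67], [127, 99, 69], [120, 94, 65]]
```

View pics/crop0.png

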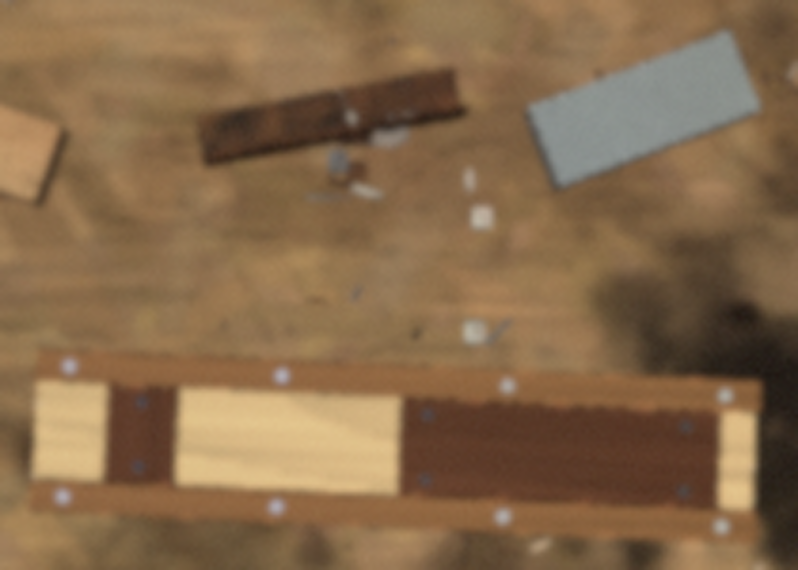

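The crop shows the stone cleanly. The channel's upper edge runs from about (35,380) to (720,408) in crop pixels, the recess spans u≈175–400, and the run-in end is at u≈757.

Run:
```python
from h import *
import pickle
D=pickle.load(open("d0.pkl","rb"))
d=D["top"];g=d["color"].astype(float).sum(2);g=cv2.GaussianBlur(g,(3,3),0)
def cross(a,lo,up):  # strongest gradient subpixel
    q=np.diff(a[lo:up])*(1 if True else 0); k=np.argmax(np.abs(q)); s=slice(max(k-2,0),k+3); w=np.abs(q[s]); return lo+.5+(np.arange(len(q))[s]*w).sum()/w.sum()
U=[];L=[]
for c in list(range(238,246))+list(range(318,388)):
    yc=239.5+(c-240)*(4.2/90)
    a=g[:,c]; U.append((c,cross(a,int(yc-18),int(yc-6)))) ; L.append((c,cross(a,int(yc+6),int(yc+18))))
def fit(P):
    P=np.array(P);z=np.polyfit(P[:,0],P[:,1],1)
    for _ in range(3):
        e=P[:,1]-np.polyval(z,P[:,0]);P=P[np.abs(e)<max(.4,1.5*e.std())];z=np.polyfit(P[:,0],P[:,1],1)
    return z
zu,zl=fit(U),fit(L);print(zu,zl)
A=lambda z,c,h:px2w(d,c,np.polyval(z,c),h)
for h in (15,19):
    print(h,A(zu,240,h),A(zu,385,h),A(zl,240,h),A(zl,385,h))
m0=(A(zu,240,19)+A(zl,240,17))/2;m1=(A(zu,385,19)+A(zl,385,17))/2
ax=(m1-m0);ax[2]=0;ax=-ax/np.linalg.norm(ax);print("mid",m0,m1,"holder +x dir",ax,np.degrees(np.arctan2(ax[1],ax[0])))
def col(lo,up,h):
    v=[]
    for r in range(236,250,2):
        c=cross(g[r],lo,up);v.append(px2w(d,c,r,h)@ax)
    return np.median(v),np.std(v)
E={}
for n,lo,up,h in(("end+",208,220,10),("pk2end",228,238,15),("far",245,256,15),("near",304,316,15),("pk1",390,399,15),("end-",399,409,10)):
    E[n]=col(lo,up,h);
x0=((E["end+"][0]-187)+(E["end-"][0]+215))/2
for n in E:print(n,E[n][0]-x0,E[n][1])
o=m0+ax*(x0-m0@ax);print("holder origin",o[:2],"run_in",(o-100*ax)[:2])
```

```text
[4.37206222e-02 2.15844853e+02] [4.04662268e-02 2.42807536e+02]
15 [506.34816227  91.67470466  15.        ] [ 486.73289374 -214.03872405   15.        ] [451.22318102  92.52502278  15.        ] [ 432.77162503 -212.27795687   15.        ]
19 [506.30399705  91.25076022  19.        ] [ 486.77921463 -213.05239899   19.        ] [451.43330977  92.09715578  19.        ] [ 433.06687162 -211.29975431   19.        ]
mid [478.81612122  91.78092475  18.        ] [ 459.84923148 -212.42062729   18.        ] holder +x dir [ 0.06222891  0.9980619  -0.        ] 86.43224108157163
end+ 187.27891617045591 0.18760170075903548
pk2end 146.66016617340847 0.19599368104302423
far 107.80298281251189 0.27949080705066076
near -16.09566072084613 0.1882654281846078
pk1 -193.38813705192646 0.2263555365978643
end- -215.27891617045591 0.22049119157670727
holder origin [470.70072271 -38.37836099] run_in [ 464.47783202 -138.18455134]
```

jog_arm(
  moves=[
    [70,0,0,0.25,1],
    [70,0,0,0.25,1],
    [70,0,0,0.25,1],
    [70,0,0,0.25,1],
    [70,0,0,0.25,1],
    [70,0,0,0.25,1],
    [70,0,0,0.25,1],
    [70,0,0,0.25,1],
    [70,0,0,0.25,1],
    [70,0,0,0.25,1],
    [70,0,0,0.25,1],
    [70,0,0,0.25,0.5],
    [70,-1,0.32,0,0],
    [70,-1,0.32,0,0],
    [70,-1,0.32,0,0],
    [70,-1,0.32,0,0],
    [70,-1,0.32,0,0],
    [70,-1,0.32,0,0],
    [70,-1,0.32,0,0],
    [70,-1,0.32,0,0],
  ],
)

```text
t: 1.77
eef_pos: [245.6, 343.2, 152.0]
tool_rot: [-1.813, -2.566, 0.001]
contact_force: [0.1, -0.4, 0.6]
grip_width: 69.8
gripper_force: 0.0
```

jog_arm(
  moves=[
    [70,-1,0.32,0,0],
    [70,-1,0.32,0,0],
    [70,-1,0.32,0,0],
    [70,-1,0.32,0,0],
    [70,-1,0.32,0,0],
    [70,-1,0.32,0,0],
    [70,-1,0.32,0,0],
    [70,-1,0.32,0,0],
    [70,-1,0.32,0,0],
    [70,-1,0.32,0,0],
    [70,-1,0.32,0,0],
    [70,-1,0.32,0,0],
    [70,-1,0.32,0,0],
    [70,-1,0.32,0,0],
    [70,-1,0.32,0,0],
    [70,-1,0.32,0,0],
    [70,-1,0.32,0,0],
    [70,-1,0.32,0,0],
    [70,-1,0.32,0,0],
    [70,-1,0.32,0,0],
  ],
)

```text
t: 3.43
eef_pos: [563.4, -74.6, 151.9]
tool_rot: [-1.813, -2.565, 0.0]
contact_force: [0.4, 0.2, -0.2]
grip_width: 70.0
gripper_force: 0.0
```

jog_arm(
  moves=[
    [70,-1,0.32,0.5,0],
    [70,-1,0.32,0.5,0],
    [70,-1,0.32,0.5,0],
    [70,-1,0.32,0.5,0],
    [70,-1,0.32,0.5,0],
    [70,-0.72,0.22,0.5,0],
    [70,0,0,0,0],
    [70,0,0,0,0],
  ],
)

```text
t: 4.1
eef_pos: [653.1, -193.2, 75.8]
tool_rot: [-1.813, -2.563, 0.0]
contact_force: [0.5, 0.3, -0.4]
grip_width: 69.9
gripper_force: 0.0
```

Run:
```python
from h import *
d=cam("top");e=cam("side")
a=cv2.resize(d["color"][110:200,310:440],None,fx=3,fy=3,interpolation=cv2.INTER_CUBIC)
b=cv2.resize(e["color"][110:210,180:310],None,fx=3,fy=2.7,interpolation=cv2.INTER_CUBIC)
cv2.imwrite("pics/g1.png",cv2.cvtColor(np.hstack([a,b]),cv2.COLOR_RGB2BGR));print(manip.get_state()["eef_pos"])
# side-view estimate of stone top
i=e["color"].astype(int)
```

```text
[ 653.39785469 -192.40448939   77.67307176]
```

View pics/g1.png

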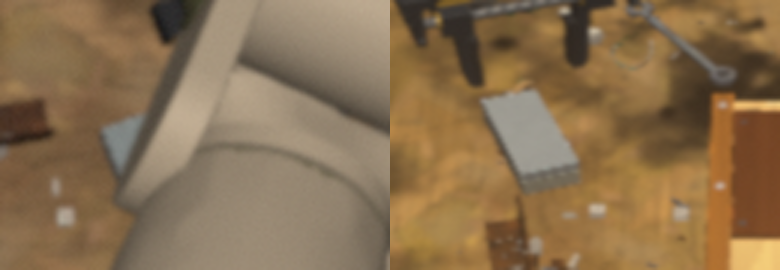

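The fingers straddle the stone, with the tips at about (470,80) and (575,65) in the side crop.

jog_arm(
  moves=[
    [70,0,0,0.5,0],
    [70,0,0,0.5,0],
    [70,0,0,0.4,0],
    [70,0,0,0.25,0],
    [70,0,0,0.12,0],
    [70,0,0,0,0],
    [40,0,0,0,0],
    [40,0,0,0,0],
    [40,0,0,0,0],
    [40,0,0,0,0],
    [40,0,0,0,0],
    [40,0,0,0,0],
    [40,0,0,0,0],
    [40,0,0,0,0],
  ],
  force=25,
)

```text
t: 5.37
eef_pos: [653.6, -193.1, 33.0]
tool_rot: [1.813, 2.566, 0.0]
contact_force: [-0.4, 0.3, -1.6]
grip_width: 39.9
gripper_force: 0.0
```

Run:
```python
from h import *
e=cam("side")
b=cv2.resize(e["color"][100:230,160:330],None,fx=4,fy=4,interpolation=cv2.INTER_CUBIC)
cv2.imwrite("pics/g2.png",cv2.cvtColor(b,cv2.COLOR_RGB2BGR))
s=manip.get_state();print(s["grip_width"],s["gripper_force"],s["contact_force"])
for X in([653.6,-193.5,25],[653.6,-193.5,75]):print(w2px(e,X))
```

```text
40.10909791752781 0.0 [-0.10507302  0.40053822  0.44909312]
(np.float64(225.97637027367966), np.float64(158.04222758277393))
(np.float64(224.35556905762732), np.float64(140.93394387923524))
```

View pics/g2.png

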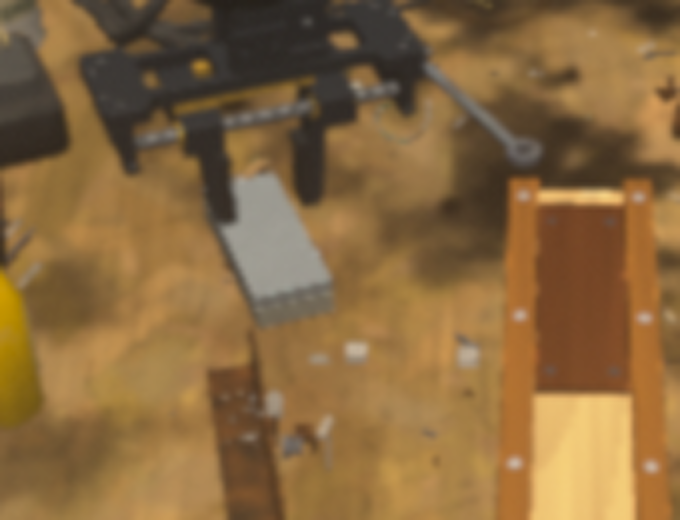

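The fingers closed above the stone. Their tips show at about (217,155) and (238,150) in the full side image, roughly 10 px higher than the kinematics predict, so I'll check the tip extent.

Run:
```python
from h import *
print(manip.tip_extent,[a for a in dir(manip) if a[0]!='_'])
s=manip.get_state();print(s["eef_pos"],s["joint_pos"],s["tool_rot"])
e=cam("side")
y=np.array([.9427,.3337,0])
for z in(11,20,27,34,40):
  for sg in(-1,1):
    print(z,sg,np.round(w2px(e,np.array([653.6,-193.3,z])+sg*24*y),1))
print([np.round(px2w(e,u,v,z),0) for u,v in((217,155.5),(237.5,150)) for z in(11,27,40)])
```

```text
22.0 ['PlanningError', 'get_image', 'get_state', 'sign_off', 'tip_extent']
[ 653.59594973 -193.07309442   33.00871694] [-4.58722235e-01  8.40073233e-01  1.16271516e+00  4.69746579e-06
  1.13872704e+00 -7.99164356e-01] [1.81298195e+00 2.56558487e+00 2.55190993e-05]
11 -1 [235.7 160.6]
11 1 [217.  164.9]
20 -1 [235.5 157.6]
20 1 [216.7 161.9]
27 -1 [235.3 155.3]
27 1 [216.4 159.6]
34 -1 [235.1 153. ]
34 1 [216.1 157.2]
40 -1 [235.  150.9]
40 1 [215.9 155.2]
[array([ 679., -224.,   11.]), array([ 676., -202.,   27.]), array([ 674., -184.,   40.]), array([ 628., -246.,   11.]), array([ 626., -223.,   27.]), array([ 625., -205.,   40.])]
```

jog_arm(
  moves=[
    [70,0,0,0,0],
    [70,0,0,0,0],
    [70,0,0,0,0],
    [70,0,0,0,0],
    [70,0,0,0,0],
    [70,0,0,0.1,0],
    [70,0,0,0.1,0],
    [70,0,0,0.1,0],
    [70,0,0,0,0],
  ],
)

```text
t: 6.22
eef_pos: [653.2, -192.9, 24.6]
tool_rot: [-1.812, -2.565, 0.0]
contact_force: [-0.7, 0.1, 0.4]
grip_width: 70.0
gripper_force: 0.0
```

Run:
```python
from h import *
e=cam("side");d=cam("top")
b=cv2.resize(e["color"][110:190,180:280],None,fx=5,fy=5,interpolation=cv2.INTER_CUBIC)
cv2.imwrite("pics/g3.png",cv2.cvtColor(b,cv2.COLOR_RGB2BGR))
cv2.imwrite("pics/t3.png",cv2.cvtColor(d["color"],cv2.COLOR_RGB2BGR))
s=manip.get_state();print(s["eef_pos"],s["contact_force"])
```

```text
[ 653.50629131 -193.06981907   25.26906966] [0.78381403 1.18955529 0.01255131]
```

View pics/g3.png

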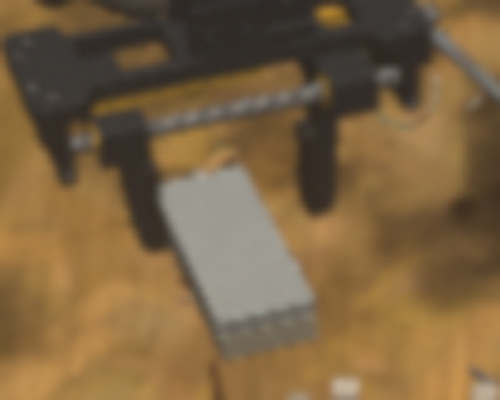

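The fingertips (about (211,160) and (244,152)) still look about 28 mm higher than reported, and there's no contact force. I'll keep descending with force checks.

jog_arm(
  moves=[
    [70,0,0,0.08,0],
    [70,0,0,0.08,0],
    [70,0,0,0.08,0],
    [70,0,0,0.08,0],
    [70,0,0,0,0],
  ],
)

```text
t: 6.73
eef_pos: [653.3, -193.0, 16.9]
tool_rot: [-1.813, -2.565, 0.0]
contact_force: [-0.2, 0.4, 0.4]
grip_width: 70.2
gripper_force: 0.0
```

jog_arm(
  moves=[
    [70,0,0,0.06,0],
    [70,0,0,0.06,0],
    [70,0,0,0.06,0],
    [70,0,0,0,0],
  ],
)

```text
t: 7.07
eef_pos: [653.4, -193.0, 12.6]
tool_rot: [-1.813, -2.565, 0.0]
contact_force: [0.0, 0.7, 0.5]
grip_width: 70.1
gripper_force: 0.0
```

jog_arm(
  moves=[
    [70,0,0,0.08,0],
    [70,0,0,0.08,0],
    [70,0,0,0.06,0],
    [46,0,0,0,0],
    [46,0,0,0,0],
    [46,0,0,0,0],
    [46,0,0,0,0],
    [46,0,0,0,0],
    [46,0,0,0,0],
    [46,0,0,0,0],
  ],
  force=25,
)

```text
t: 7.9
eef_pos: [653.8, -193.1, 7.6]
tool_rot: [1.813, 2.565, 0.0]
contact_force: [2.0, 0.9, -1.1]
grip_width: 47.5
gripper_force: 25.0
```

jog_arm(
  moves=[
    [46,0,0,-0.2,0],
    [46,0,0,-0.4,0],
    [46,0,0,-0.6,0],
    [46,0,0,-0.6,0.61],
    [46,0,0,0,1],
    [46,0,0,0,1],
    [46,0,0,0,1],
    [46,0,0,0,1],
    [46,0,0,0,0],
    [46,0,0,0,0],
  ],
)

```text
t: 8.73
eef_pos: [653.5, -193.1, 52.9]
tool_rot: [-2.286, -2.155, 0.0]
contact_force: [0.2, 0.7, -3.2]
grip_width: 47.7
gripper_force: 25.0
```

Run:
```python
from h import *
s=manip.get_state();print(s["eef_pos"],s["tool_rot"],s["contact_force"],s["moment"],s["grip_width"])
from scipy.spatial.transform import Rotation as Ro
M=Ro.from_rotvec(s["tool_rot"]).as_matrix();print(M)
print("delta tool units to run_in",(M.T@(np.array([464.5,-138.2,0])-np.array([*s["eef_pos"][:2],0])))/25)
e=cam("side")
b=cv2.resize(e["color"][90:190,170:290],None,fx=5,fy=5,interpolation=cv2.INTER_CUBIC)
cv2.imwrite("pics/g4.png",cv2.cvtColor(b,cv2.COLOR_RGB2BGR))
```

```text
[ 653.48411023 -193.0741525    52.88064996] [-2.28627531e+00 -2.15456085e+00  1.41611516e-04] [ 0.20674036  0.66763198 -3.16027339] [-0.09533746  0.03614327  0.04039532] 47.669689777091754
[[ 5.92675303e-02  9.98242129e-01 -1.11142158e-04]
 [ 9.98242135e-01 -5.92675322e-02 -1.35161925e-05]
 [-2.00795542e-05 -1.10145714e-04 -9.99999994e-01]]
delta tool units to run_in [ 1.74308279e+00 -7.67616624e+00  8.10496491e-04]
```

View pics/g4.png

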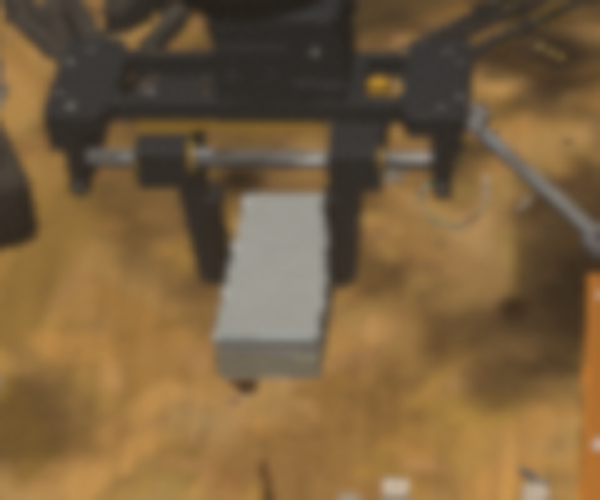

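The stone is gripped and level. Its top face runs from about (227,129) at the far edge to (224,158) at the near edge.

Run:
```python
from h import *
import pickle
e=pickle.load(open("d0.pkl","rb"))["side"]
a=px2w(e,227,129,70);b=px2w(e,223.6,158,70);print(a,b,(a+b)/2)
print(px2w(e,170+215/5,90+282/5,60),px2w(e,170+342/5,90+282/5,60))
```

```text
[ 650.83560181 -252.63536983   70.        ] [ 652.22727175 -132.31469366   70.        ] [ 651.53143678 -192.47503174   70.        ]
[ 681.96693341 -193.6104695    60.        ] [ 621.12387554 -191.36823045   60.        ]
```

jog_arm(
  moves=[
    [46,0.22,-0.96,0,0],
    [46,0.22,-0.96,0,0],
    [46,0.22,-0.96,0,0],
    [46,0.22,-0.96,0,0],
    [46,0.22,-0.96,0,0],
    [46,0.22,-0.96,0,0],
    [46,0.22,-0.96,0,0],
    [46,0.2,-0.96,0,0],
    [46,0,0,0.3,0],
    [46,0,0,0.3,0],
    [46,0,0,0.2,0],
    [46,0,0,0,0],
    [46,0,0,0,0],
  ],
)

```text
t: 9.87
eef_pos: [465.1, -138.0, 32.1]
tool_rot: [-2.288, -2.152, 0.0]
contact_force: [-0.4, 0.4, -3.8]
grip_width: 47.5
gripper_force: 25.0
```

Run:
```python
from h import *
s=manip.get_state();print(s["eef_pos"],s["tool_rot"],s["contact_force"])
e=cam("side");d=cam("top")
b=cv2.resize(e["color"][120:260,250:370],None,fx=4,fy=4,interpolation=cv2.INTER_CUBIC)
cv2.imwrite("pics/g5.png",cv2.cvtColor(b,cv2.COLOR_RGB2BGR))
```

```text
[ 465.14442948 -137.97825579   32.13270983] [-2.28828392e+00 -2.15213067e+00  1.21815314e-04] [-0.37246804  0.35616522 -3.79485081]
```

View pics/g5.png

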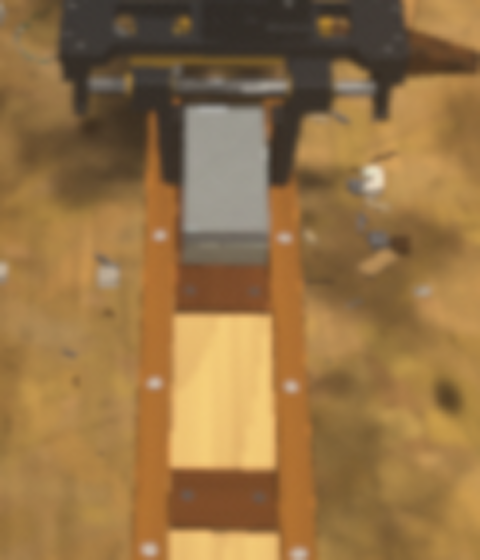

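The stone is above the run-in, centred between the rails with gaps of about 8 px and 6 px. Lowering gently.

jog_arm(
  moves=[
    [46,0,0,0.1,0],
    [46,0,0,0.1,0],
    [46,0,0,0.08,0],
    [46,0,0,0,0],
  ],
)

```text
t: 10.3
eef_pos: [464.4, -137.7, 25.0]
tool_rot: [-2.289, -2.151, 0.0]
contact_force: [0.1, 1.2, -3.7]
grip_width: 47.7
gripper_force: 25.0
```

jog_arm(
  moves=[
    [46,0,0,0.03,0],
    [46,0,0,0.03,0],
    [46,0,0,0,0],
    [46,0,0,0,0],
  ],
)

```text
t: 10.63
eef_pos: [464.6, -137.8, 24.0]
tool_rot: [2.289, 2.152, -0.0]
contact_force: [0.4, -0.4, -2.8]
grip_width: 47.9
gripper_force: 25.0
```

jog_arm(
  moves=[
    [46,0,0,0.03,0],
    [46,0,0,0,0],
    [46,0,0,0,0],
  ],
)

```text
t: 10.88
eef_pos: [464.6, -137.8, 23.2]
tool_rot: [-2.289, -2.152, 0.0]
contact_force: [0.4, -0.5, -3.2]
grip_width: 47.6
gripper_force: 25.0
```

jog_arm(
  moves=[
    [46,0,0,0.03,0],
    [46,0,0,0,0],
    [46,0,0,0,0],
  ],
)

```text
t: 11.13
eef_pos: [464.7, -137.8, 22.6]
tool_rot: [2.289, 2.152, 0.0]
contact_force: [0.2, 0.2, -2.1]
grip_width: 47.3
gripper_force: 25.0
```

jog_arm(
  moves=[
    [46,0,0,0.02,0],
    [46,0,0,0,0],
  ],
)

```text
t: 11.3
eef_pos: [464.7, -137.9, 22.5]
tool_rot: [2.289, 2.152, 0.0]
contact_force: [-2.6, 1.3, 5.3]
grip_width: 47.4
gripper_force: 25.0
```

jog_arm(
  moves=[
    [46,0,0,0.02,0],
    [46,0,0,0,0],
  ],
)

```text
t: 11.47
eef_pos: [464.7, -137.9, 22.5]
tool_rot: [2.289, 2.152, -0.0]
contact_force: [-4.3, 1.3, 11.7]
grip_width: 47.2
gripper_force: 25.0
```

jog_arm(
  moves=[
    [66,0,0,-0.02,0],
    [66,0,0,0,0],
    [66,0,0,0,0],
    [66,0,0,0,0],
    [66,0,0,0,0],
    [66,0,0,-0.3,0],
    [66,0,0,-0.5,0],
    [66,0,0,-0.5,0],
    [4,-0.6,0,0,0],
    [4,-0.7,0,0,0],
    [4,-0.7,0,0,0],
    [4,-0.7,0,0,0],
    [4,-0.6,0,0,0],
    [4,0,0,0,0],
    [4,0,0,0,0],
    [4,0,0,0,0],
  ],
)

```text
t: 12.8
eef_pos: [459.5, -219.4, 54.6]
tool_rot: [-2.289, -2.152, -0.0]
contact_force: [-0.0, -0.3, -0.1]
grip_width: 14.6
gripper_force: 0.0
```

Run:
```python
from h import *
s=manip.get_state();print(s["eef_pos"],s["tool_rot"],s["contact_force"],s["grip_width"])
e=cam("side")
b=cv2.resize(e["color"][120:260,250:370],None,fx=4,fy=4,interpolation=cv2.INTER_CUBIC)
cv2.imwrite("pics/g6.png",cv2.cvtColor(b,cv2.COLOR_RGB2BGR))
```

```text
[ 459.47652903 -219.42270623   54.61482117] [-2.28864652e+00 -2.15159659e+00 -1.45064793e-04] [-0.01752486 -0.27301131 -0.14688495] 14.55076215489977
```

View pics/g6.png

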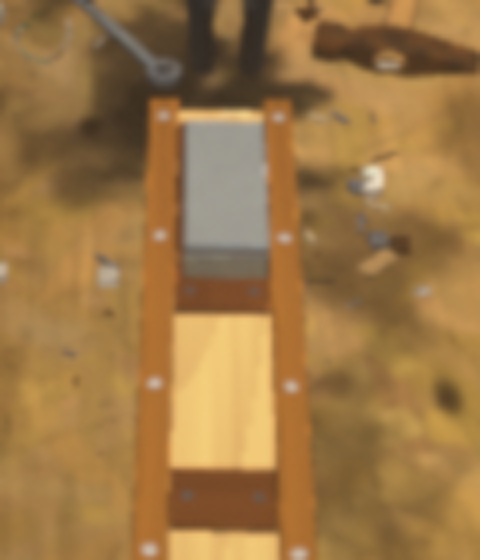

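The stone lies flat between the rails on the run-in. Next I lower the closed fingers behind its tail.

jog_arm(
  moves=[
    [4,0,0,0.4,0],
    [4,0,0,0.4,0],
    [4,0,0,0.3,0],
    [4,0,0,0.2,0],
    [4,0,0,0.1,0],
    [4,0,0,0.05,0],
    [4,0,0,0,0],
  ],
)

```text
t: 13.43
eef_pos: [459.5, -220.1, 18.0]
tool_rot: [-2.289, -2.151, 0.0]
contact_force: [-0.4, -0.2, 0.0]
grip_width: 4.1
gripper_force: 0.0
```

jog_arm(
  moves=[
    [4,0.15,0,0,0],
    [4,0.15,0,0,0],
    [4,0.15,0,0,0],
    [4,0.15,0,0,0],
  ],
)

```text
t: 13.77
eef_pos: [460.6, -205.0, 18.5]
tool_rot: [2.288, 2.151, -0.0]
contact_force: [-0.0, -1.9, -0.2]
grip_width: 3.9
gripper_force: 1.0
```

jog_arm(
  moves=[
    [4,0.15,0,0,0],
    [4,0.15,0,0,0],
    [4,0.15,0,0,0],
    [4,0.15,0,0,0],
    [4,0.15,0,0,0],
    [4,0.15,0,0,0],
    [4,0.15,0,0,0],
    [4,0.15,0,0,0],
    [4,0.15,0,0,0],
    [4,0.15,0,0,0],
    [4,0.15,0,0,0],
    [4,0.15,0,0,0],
    [4,0.15,0,0,0],
    [4,0.15,0,0,0],
    [4,0.15,0,0,0],
    [4,0.15,0,0,0],
    [4,0.15,0,0,0],
    [4,0.15,0,0,0],
  ],
)

```text
t: 15.27
eef_pos: [464.6, -137.4, 18.2]
tool_rot: [-2.289, -2.152, 0.0]
contact_force: [-0.4, -5.4, 3.5]
grip_width: 3.8
gripper_force: 2.2
```

jog_arm(
  moves=[
    [4,0.1,0,0,0],
    [4,0.1,0,0,0],
    [4,0.1,0,0,0],
    [4,0.1,0,0,0],
    [4,0.1,0,0,0],
    [4,0.1,0,0,0],
    [4,0.1,0,0,0],
    [4,0.1,0,0,0],
    [4,0.1,0,0,0],
    [4,0.1,0,0,0],
    [4,0.1,0,0,0],
    [4,0.1,0,0,0],
    [4,0.1,0,0,0],
    [4,0.1,0,0,0],
    [4,0.1,0,0,0],
    [4,0.1,0,0,0],
  ],
)

```text
t: 16.6
eef_pos: [466.7, -97.2, 17.9]
tool_rot: [-2.288, -2.151, 0.0]
contact_force: [1.4, -1.0, -0.5]
grip_width: 4.0
gripper_force: 0.8
```

jog_arm(
  moves=[
    [4,0.1,0,0,0],
    [4,0.1,0,0,0],
    [4,0.1,0,0,0],
    [4,0.1,0,0,0],
    [4,0.1,0,0,0],
    [4,0.1,0,0,0],
    [4,0.1,0,0,0],
    [4,0.1,0,0,0],
    [4,0.1,0,0,0],
    [4,0.1,0,0,0],
  ],
)

```text
t: 17.43
eef_pos: [468.7, -72.7, 18.2]
tool_rot: [-2.289, -2.152, 0.0]
contact_force: [-0.6, -1.4, -1.0]
grip_width: 4.0
gripper_force: 0.7
```

jog_arm(
  moves=[
    [4,0.04,0,0,0],
    [4,0.04,0,0,0],
    [4,0.04,0,0,0],
    [4,0.04,0,0,0],
    [4,0.04,0,0,0],
    [4,0.04,0,0,0],
  ],
)

```text
t: 17.93
eef_pos: [469.0, -66.9, 18.2]
tool_rot: [2.289, 2.152, 0.0]
contact_force: [0.9, -0.8, -1.4]
grip_width: 4.1
gripper_force: 0.7
```

jog_arm(
  moves=[
    [4,0.04,0,0,0],
    [4,0.04,0,0,0],
    [4,0,0,0,0],
  ],
)

```text
t: 18.18
eef_pos: [469.1, -64.7, 18.2]
tool_rot: [-2.289, -2.152, -0.0]
contact_force: [-0.7, -0.2, -1.3]
grip_width: 3.9
gripper_force: 0.3
```

jog_arm(
  moves=[
    [4,0.04,0,0,0],
    [4,0.04,0,0,0],
    [4,0,0,0,0],
  ],
)

```text
t: 18.43
eef_pos: [469.3, -62.8, 18.2]
tool_rot: [2.289, 2.152, 0.0]
contact_force: [0.9, -0.3, -0.5]
grip_width: 3.9
gripper_force: 0.3
```

jog_arm(
  moves=[
    [4,0.04,0,0,0],
    [4,0,0,0,0],
  ],
)

```text
t: 18.6
eef_pos: [469.4, -61.8, 18.2]
tool_rot: [2.289, 2.152, 0.0]
contact_force: [-0.7, -1.5, -0.3]
grip_width: 3.9
gripper_force: 0.4
```

jog_arm(
  moves=[
    [4,0.04,0,0,0],
    [4,0,0,0,0],
  ],
)

```text
t: 18.77
eef_pos: [469.4, -61.3, 18.3]
tool_rot: [2.288, 2.152, -0.001]
contact_force: [-0.4, -4.5, -1.3]
grip_width: 4.1
gripper_force: 2.2
```

jog_arm(
  moves=[
    [4,0.03,0,0,0],
    [4,0,0,0,0],
  ],
)

```text
t: 18.93
eef_pos: [469.6, -61.1, 18.4]
tool_rot: [2.287, 2.151, -0.001]
contact_force: [-1.6, -8.7, -0.4]
grip_width: 3.6
gripper_force: 4.4
```

jog_arm(
  moves=[
    [4,0.03,0,0,0],
    [4,0,0,0,0],
  ],
)

```text
t: 19.1
eef_pos: [469.9, -61.0, 18.6]
tool_rot: [2.286, 2.151, -0.002]
contact_force: [-3.2, -13.4, 0.4]
grip_width: 3.7
gripper_force: 6.6
```

The stone has met the far stop at 13 N, so I back off and look.

jog_arm(
  moves=[
    [4,-0.2,0,0,0],
    [4,-0.4,0,0,0],
    [4,-0.5,0,0,0],
    [4,-0.5,0,-0.5,0],
    [4,-0.8,0,-0.8,0],
    [4,-0.8,0,-0.8,0],
    [4,-0.8,0,-0.5,0],
    [4,0,0,0,0],
    [4,0,0,0,0],
  ],
)

```text
t: 19.85
eef_pos: [463.2, -159.8, 83.2]
tool_rot: [2.291, 2.149, 0.001]
contact_force: [0.2, 0.1, -0.1]
grip_width: 4.4
gripper_force: 0.0
```

Run:
```python
from h import *
e=cam("side");d=cam("top")
s=manip.get_state();print(s["eef_pos"],s["contact_force"])
a=cv2.resize(e["color"][165:265,275:340],None,fx=5,fy=5,interpolation=cv2.INTER_CUBIC)
b=cv2.resize(d["color"][210:270,205:325],None,fx=3.5,fy=3.5,interpolation=cv2.INTER_CUBIC)
c=np.zeros((500,325+420,3),np.uint8);c[:,:325]=a;c[:210,325:]=b
cv2.imwrite("pics/g7.png",cv2.cvtColor(c,cv2.COLOR_RGB2BGR))
# predicted corners of the seated stone
ax=np.array([.0622,.998,0]);n=np.array([-.998,.0622,0]);o=np.array([470.7,-38.4,0])
for z in(35,40):
  for q in(-12.3,-15,107.7):
    P=[np.array(w2px(e,o+q*ax+w*24*n+[0,0,z])) for w in(1,-1)]
    print(z,q,[np.round((p-[275,165])*5,0) for p in P])
```

```text
[ 462.74790907 -158.31037111   82.29852308] [ 1.05094408  0.63859981 -0.347854  ]
35 -12.3 [array([208., 132.]), array([ 98., 130.])]
35 -15 [array([208., 128.]), array([ 98., 126.])]
35 107.7 [array([216., 326.]), array([ 96., 323.])]
40 -12.3 [array([209., 124.]), array([ 99., 122.])]
40 -15 [array([208., 120.]), array([ 99., 118.])]
40 107.7 [array([217., 317.]), array([ 96., 315.])]
```

View pics/g7.png

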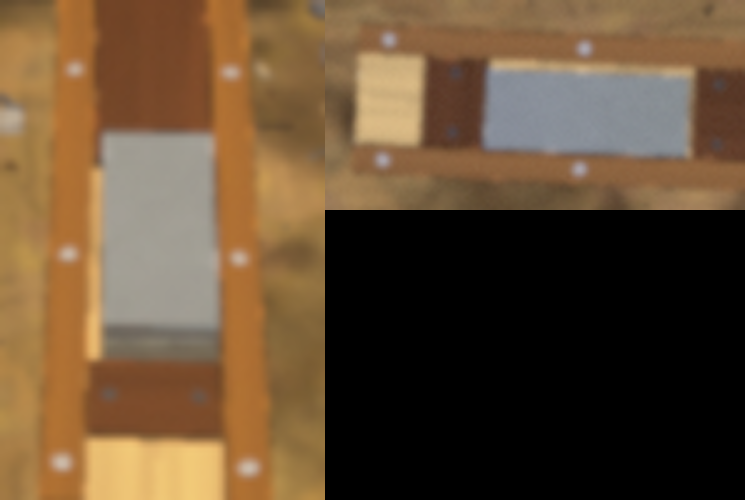

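The picture shows the stone flat in the recess. Its top edges in the side crop are at rows 131 and 327, against 131 and 325 predicted for a seated stone (z = 35). The top view shows a thin strip of recess floor behind the tail.

```bash
python3 -c "
from cell import manip
print(manip.sign_off())"
```

```text
the job is handed in; nothing more can be done
None
```

The job is handed in: the stone was laid on the run-in, slid between the rails to the far stop (last reading 13 N) and left flat in the recess, with the offcuts never approached and the arm clear at about 20 s.

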